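# Clamp a carton in the labelling jig

## Task

Without picking anything up, push the carton lying between the jig's rails forward until it is flush against the end stop, and only then flip the toggle clamp's handle over past centre so that it snaps down and its pad holds the carton there. Leave the other things on the bench where they are.

Things in the scene. Friction and masses are not known exactly. Their poses are not given: they have to be found in the camera images.
- jig: Labelling jig, fixed to the bench: plywood board 270 x 200 x 12 mm; its place and yaw vary. Origin on the bench surface (z = 0) on the centre line of its channel; +x along the channel to the end stop (away from the robot), +y to the clamp's side, z up. Two aluminium rails: inner faces at y = +-41 mm, 10 mm thick, tops 32 mm above the bench, x = -135 to 105 mm
- stop_face (a point): Middle of the end stop's inner face, jig frame (100, 0, 32) mm: an aluminium block across the channel's far end, its top 52 mm above the bench; axes as the jig's
- seat (a point): The point where the carton's centre is when it is home: jig frame (40, 0, 37) mm; axes as the jig's
- carton: The loose closed cardboard carton in the channel, 120 (x) x 76 (y) x 50 (z) mm, about 0.25 kg, its origin at the centre of its underside, its +x towards the end stop. It lies on the board (underside 12 mm, top 62 mm above the bench) and starts 45 to 70 mm short of the end stop
- carton_center (a point): The centre of that carton, half-way up
- clamp (a joint): Toggle clamp angle (rad); handle and hold-down arm are one rigid V. A spring drives it from its centre (0.65, handle upright) to either side; about 4 N at the handle's end flips it. 0 = open: handle leans 38 deg outwards (jig +y), arm up. It grows as the handle swings inwards (-y). About 1.3 = closed on the carton, handle 36 deg inwards, arm level; 1.4 = closed on nothing
- clamp_pivot (a point): The clamp's pivot, its axis parallel to the jig's x, at jig (70, 66, 77) mm, between two steel cheeks (tops 87 mm above the bench, 34 mm over both along x)
- handle_tip (a point): Centre of the round outer end of the clamp's handle (a rubber grip of 16 mm diameter, its end 8 mm beyond this point), 70 mm from the pivot; open it is at jig (70, 109, 132) mm. It rises 15 mm on its arc as the handle comes upright
- clamp_pad: The rubber-footed pad, 20 mm across, at the end of the clamp's 54 mm hold-down arm (origin at its swivel on the arm's end). Closed, it stands on the carton's top at jig (70, 12) mm. Open, it stands up to 138 mm above the bench beside the channel, 30 mm or more to the +y side of the channel's centre line
- tape_roll: Bystander: roll of packing tape standing on its flat side, 90 mm across, 48 mm high, to the right (-y) of the jig; origin at the centre of its underside
- small_carton: Bystander: small carton 70 x 60 x 40 mm on the bench to the left (+y) of the jig, nearer the robot than the clamp; origin at the centre of its underside
- stapler: Bystander: stapler 120 x 32 x 45 mm, on the bench to the robot's right; origin at its underside
- spray_can: Bystander: can, 50 mm across, 150 mm high; origin at the centre of its underside
- mug: Bystander: white mug, 80 mm across, 90 mm high; origin at the centre of its underside
- glue_jar: Bystander: jar, 60 mm across, 70 mm high; origin at the centre of its underside

How it is judged (in metres and radians):
On the way, in this order (a step that is already met when the one before it is completed fails the run):
1. the carton is flush against the end stop, with the clamp still open (x of carton_center in the frame of seat between -0.005 and 0.004 m and y of carton_center in the frame of seat between -0.008 and 0.008 m and z of carton_center in the frame of seat between -0.005 and 0.005 m and value of joint clamp below 0.5 rad), for 0.2 s.
2. the clamp has snapped shut and its pad presses on the carton (value of joint clamp above 1.2 rad and contact force between clamp_pad and carton above 1.5 N), for 0.2 s.
At the end, for the whole second after the job is handed in: The carton lies in the channel with its centre within 5 mm of the seat point along the jig (flush with the end stop), 8 mm across and 5 mm in height, at rest; the clamp is at rest beyond 1.2 rad and its pad presses on the carton with more than 1.5 N (all of step 2 and x of carton_center in the frame of seat between -0.005 and 0.004 m and y of carton_center in the frame of seat between -0.008 and 0.008 m and z of carton_center in the frame of seat between -0.005 and 0.005 m and velocity of joint clamp between -0.05 and 0.05 rad/s and linear speed of carton below 0.02 m/s); the robot touches nothing.
It fails at once if the carton is lifted (its centre more than 20 mm above where it lies on the board) or tipped by more than 0.3 rad (z of carton_center in the frame of seat above 0.02 m or angle between carton's own z axis and vertical above 0.3 rad).
It fails at once if the clamp is thrown (beyond 1.0 rad) while the carton is not against the end stop (more than 8 mm short) (value of joint clamp above 1 rad and x of carton_center in the frame of seat below -0.008 m).
It fails at once if another thing on the bench is shifted by more than 30 mm or lifted (distance of any of tape_roll, small_carton, stapler, spray_can, mug, glue_jar from where it was at the start of the episode above 0.03 m).
It also fails if it takes over 45 s, if anything falls off the work surface, if the arm or the gripper's body presses on something with over 40 N, if the wrist force passes 120 N, or if a joint passes its speed limit or range.

## Robot

A 7-joint arm with a two-finger parallel gripper is mounted at the origin on the work surface. World frame = base frame: x ahead of the robot, y to its left, z up, the work surface at z = 0. Lengths are in mm, angles in degrees, forces in N, time in s.
With the tool pointing down it reaches from about 400 to 850 mm from the base axis. Payload 4.5 kg.
Tool frame: the origin (TCP) lies on the mounting face of the last link; the fingertips stand 173 mm ahead of it and the grasp point (between the pads) lies bot.grasp_offset ahead of it (bot.grasp_offset is the distance from the TCP to the grasp point, in mm); z points along the fingers, y is the direction in which the jaws open and shut (so a half turn about z gives the same grasp; the last joint's range is limited). The gripper opens to 85 mm and grips with 20 to 120 N. Pads are 22 mm wide; open, the fingers measure 114 mm over their backs; the gripper's body (76 mm by 85 mm) begins 54 mm behind the grasp point. The pads swing forward as they close: fully open they stand 13 mm farther back than shut.
Start: joints at [75.504, 39.483, -11.15, 89.685, 9.013, 51.709, -12.324], TCP at [176.826, -599.475, 404.717] pointing down, gripper open.
Joint ranges: [-172.22, 172.22], [-26.19, 119.32], [-84.43, 86.54], [7.71, 146.69], [-57.33, 237.33], [2.42, 119.75], [-152.13, 152.13]. Speed limits (degrees/s): [147.25, 147.25, 180, 180, 180, 180, 180].

## Interface

Orientations are given as [roll, pitch, yaw] about the fixed x, y, z axes, in that order (R = Rz(yaw) Ry(pitch) Rx(roll)).
In Python, from station import status, eyes, hand_in, bot gives the robot as it stands.
- The arm moves only by the tool drive_tool, never from a script. Its argument "increments" is a list of rows, each an object with "rot": the turn, a rotation vector about the world's x, y, z normalised to -1 to 1, where 1 is 0.12 rad, a list of three; "offset": the shift along the world's x, y, z normalised to -1 to 1, where 1 is 0.03 m, a list of three; "hand": the gripper's target within -1 to 1 (shut at 1, half-way at 0, fully open at -1). In form: [{"rot": [ax, ay, az], "offset": [x, y, z], "hand": hand}, ...]. A call has exactly 8 rows; each row shifts and turns the commanded pose from where the row before left it; what a row does not reach is not made up. A row lasts 1/12 s, in which the tool goes at most 41.7 mm and 7.16 degrees, less where a joint would pass 70% of its speed; a pose out of reach is approached as far as the arm can. A call with a number of a shift or a turn outside -1 to 1 is refused whole. A call with a gripper value outside its range is refused whole. The fingers move at their own pace and stop on an object; the grip force is fixed at half the most. Time passes only in rows, so rows that do not move let the fingers close, or fill a call up. It gives the time, the measured TCP pose, the force and the opening at its end, in the units of the state.
- status.observe(): the state, without advancing time (a new reading comes with each control period).
- eyes.capture(name): name is "scene" or "top" or "wrist"; returns a dict with "pixels" (480x640x3 uint8, red, green, blue), "z_map" (480x640 float32, mm along the optical axis (not along the pixel's ray), 0 where there is no reading), "fovy" (degrees; the focal length in pixels is half the picture's height over the tangent of half this angle, whatever the lens; pixels are square), "cx", "cy" (the principal point, pixels), "rvec" (rotation vector, rad) and "tvec" (3), from world to camera coordinates, as OpenCV has them; the wrist camera has in their place "hand_eye" (4x4, takes a point from camera to tool coordinates, whose origin is the TCP and whose axes are the flange's). Camera axes: x right, y down, z forward; pixel columns grow to the right and rows downward; lengths in mm; the calibration is good to about 2 mm. A picture is of the moment at which its call begins: read the wrist's pose just before it.
- hand_in(): hands the job in, once; it reports no verdict.
The state is a dict: "clock": time; "joint_pos": joint angles; "joint_vel": joint speeds; "tau": joint torques, N m; "ee_pos": TCP position; "orientation": TCP orientation; "wrist_force": force on the tool from outside, world axes, zero at the start; "moment": the same for the moment, N m; "opening": opening from 0.0 (shut) to 1.0 (fully open).
Only numpy, scipy, OpenCV 4.12 (cv2) and the standard library are available. Lean on these libraries where they do the work, as an engineer would, in place of code of your own. Each camera call takes 0.05 s, during which the arm holds its last target. There are 200 camera calls.

## Working session

There is one attempt and no reset: what is moved stays moved. The work goes in short steps, Python scripts to look and compute and a tool call to move; the robot and the scene stay as the last step left them, time stands still between calls to the robot, and variables do not carry over. Pictures are saved under pics/ and viewed, about 8 in all and at most 12, crops included, and the job is handed in when it is done.

Besides the shell and the picture viewer there is one more tool, called after "Call:" by a JSON object that holds its "name" and its "arguments", one argument or row to a line. drive_tool: Moves the arm, as the interface text tells. Scaled input: -1 to 1 covers 0.03 m each way for a shift and 0.12 rad each way for a turn. Its arguments: {"type":"object","properties":{"increments":{"type":"array"}},"required":["increments"]}

```bash
mkdir -p pics; ls; cat > h.py <<'E'
import numpy as np, cv2
from station import status, eyes, bot
def K(c):
    f=240/np.tan(np.radians(c["fovy"])/2); return f,c["cx"],c["cy"]
def cloud(c):
    f,cx,cy=K(c); z=c["z_map"]; v,u=np.mgrid[:480,:640]
    p=np.stack([(u-cx)/f*z,(v-cy)/f*z,z],-1)
    R,_=cv2.Rodrigues(np.array(c["rvec"],float)); 
    w=(p-np.array(c["tvec"]).ravel())@R
    w[z==0]=np.nan
    return w
E
python3 - <<'E'
from h import *
print(status.observe(), bot.grasp_offset)
for n in("scene","top"):
    c=eyes.capture(n); np.savez(n,**c); cv2.imwrite(f"pics/{n}.png",c["pixels"][...,::-1])
    print(n,c["fovy"],c["cx"],c["cy"],c["rvec"],c["tvec"])
E
```

```text
pics
{'clock': 0.0, 'joint_pos': array([ 75.50512206,  39.53559038, -11.14479784,  89.7469866 ,
         9.0114874 ,  51.70808956, -12.3237665 ]), 'joint_vel': array([ 0.03787384,  0.06933546,  0.07386942, -0.05084478, -0.06991463,
       -0.00983334, -0.01877773]), 'tau': array([ 3.91369831e-04, -5.39608955e+01, -1.26674630e+00, -1.58541369e+01,
        8.97046120e-03,  9.57179291e-03, -6.06597055e-06]), 'ee_pos': array([ 176.67287959, -599.15715328,  403.84765816]), 'orientation': array([-1.79891306e+02,  6.70462878e-03,  1.64363983e+01]), 'wrist_force': array([-0.10675089,  0.23247767,  0.52081416]), 'moment': array([ 0.00082864, -0.02938623,  0.00430566]), 'opening': 1.0015881074706072} 154.70000000000002
scene 46.94171372625677 314.69533210453267 225.02198129534872 [ 1.99691126  1.05623603 -0.56757021] [-275.10220452 -181.16056244 1985.06690051]
top 47.17216590935915 319.0361322044503 240.8849412946872 [ 2.15922247 -2.12885129  0.14855673] [ -47.02968338  523.1377799  1321.88175201]
```

View pics/top.png

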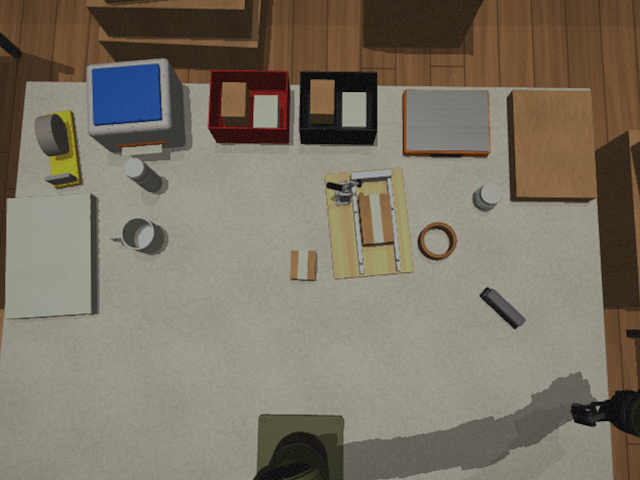

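View pics/scene.png

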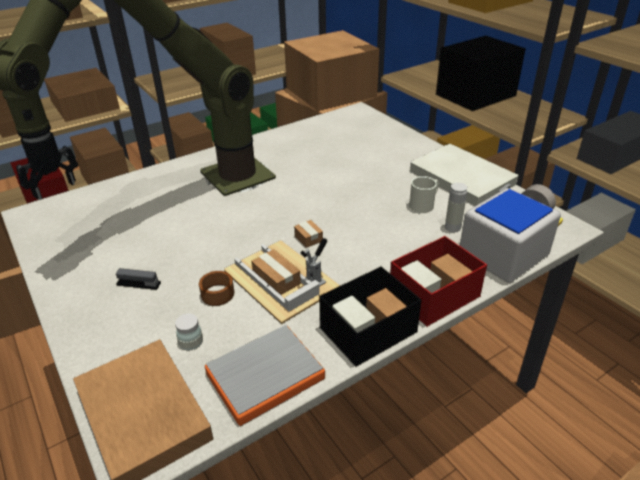

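The top view shows the jig at about (370,222), the carton at (376,220), the clamp at (343,190), the stop at (371,175) and the small carton at (303,265). The scene view agrees: clamp open, handle leaning outwards. Next I'll measure the jig with the depth map.

```bash
python3 - <<'E'
from h import *
c=dict(np.load("top.npz")); w=cloud(c); px=c["pixels"]
sub=np.zeros((480,640),bool); sub[160:285,315:420]=1
h=w[...,2]
print("bench z",np.nanmedian(h[285:300,340:400]), "x,y of (370,222)",w[222,370])
hsv=cv2.cvtColor(px,cv2.COLOR_RGB2HSV)
board=(hsv[...,1]>60)&(hsv[...,0]>12)&(hsv[...,0]<32)&sub&(h>4)&(h<70)
# board outline incl. everything standing on it
m=(board|(sub&(h>25)&(h<66))).astype(np.uint8)
m=cv2.morphologyEx(m,cv2.MORPH_OPEN,np.ones((3,3)))
def rect(mask,name):
    P=w[mask>0][:,:2]; P=P[~np.isnan(P).any(1)].astype(np.float32)
    r=cv2.minAreaRect(P); print(name,len(P),r, np.nanmedian(h[mask>0])); return r
rect(m,"board")
top=(sub&(h>57)&(h<67)).astype(np.uint8)
n,l,s,_=cv2.connectedComponentsWithStats(top)
for i in range(1,n):
    if s[i,4]>30: rect((l==i),f"z57-67 {s[i]}")
stop=(sub&(h>45)&(h<57)).astype(np.uint8); n,l,s,_=cv2.connectedComponentsWithStats(stop)
for i in range(1,n):
    if s[i,4]>30: rect((l==i),f"z45-57 {s[i]}")
rl=(sub&(h>26)&(h<38)).astype(np.uint8); n,l,s,_=cv2.connectedComponentsWithStats(rl)
for i in range(1,n):
    if s[i,4]>30: rect((l==i),f"rail {s[i]}")
hi=sub&(h>70); 
print("high pts"); q=w[hi]; print(len(q)); print(np.round(q[np.argsort(-q[:,2])][::8]))
cv2.imwrite("pics/c.png",cv2.resize(px[160:285,290:460,::-1],None,fx=4.5,fy=4.5,interpolation=cv2.INTER_CUBIC))
E
```

```text
bench z 0.30289614641973056 x,y of (370,222) [ 569.00033264 -163.66471712   59.15569862]
board 7386 ((577.8844604492188, -163.57611083984375), (269.2438049316406, 198.9638671875), 6.108707904815674) 14.506960697740684
z57-67 [ 359  193   36   51 1419] 1419 ((579.4022827148438, -179.3226318359375), (120.92100524902344, 76.61038970947266), 5.7768754959106445) 62.05926558883878
z45-57 [351 169  41  11 292] 292 ((692.9719848632812, -166.82302856445312), (19.516986846923828, 100.77960968017578), 5.440372943878174) 51.54682825027774
rail [387 177  15  93 347] 347 ((573.55029296875, -225.70225524902344), (234.35086059570312, 10.728025436401367), 6.089356899261475) 32.19283937692539
rail [352 185  13  89 361] 361 ((557.2150268554688, -136.8384246826172), (223.23500061035156, 13.694299697875977), 6.116310119628906) 31.724505634614083
high pts
324
[[ 637.  -64.  143.]
 [ 638.  -59.  140.]
 [ 645.  -68.  139.]
 [ 636.  -64.  138.]
 [ 649. -131.  136.]
 [ 637.  -62.  135.]
 [ 657. -136.  135.]
 [ 652. -131.  134.]
 [ 642.  -73.  132.]
 [ 635.  -73.  131.]
 [ 653. -125.  130.]
 [ 649. -125.  129.]
 [ 651. -115.  128.]
 [ 656. -130.  127.]
 [ 642.  -78.  125.]
 [ 642.  -81.  122.]
 [ 636.  -76.  120.]
 [ 647. -111.  117.]
 [ 647.  -83.  115.]
 [ 645.  -88.  112.]
 [ 643.  -88.  109.]
 [ 639.  -91.  106.]
 [ 653. -110.  102.]
 [ 632.  -96.   96.]
 [ 630.  -93.   93.]
 [ 651.  -98.   90.]
 [ 634.  -91.   89.]
 [ 663. -101.   89.]
 [ 634.  -94.   88.]
 [ 639. -110.   87.]
 [ 642. -106.   87.]
 [ 639. -103.   86.]
 [ 659. -103.   86.]
 [ 637. -103.   85.]
 [ 630.  -94.   84.]
 [ 665.  -98.   84.]
 [ 660.  -96.   82.]
 [ 631. -101.   81.]
 [ 644. -116.   79.]
 [ 629. -111.   76.]
 [ 609. -180.   71.]]
```

View pics/c.png

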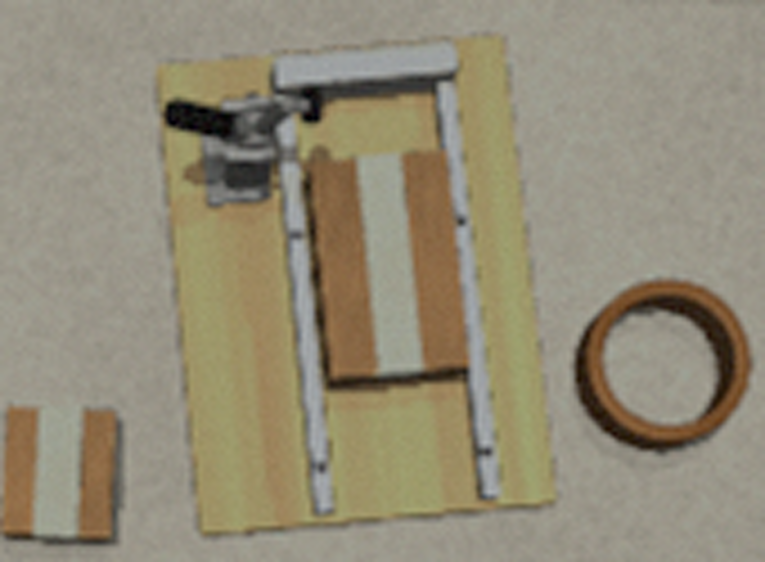

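The jig's yaw is about +6.1° and its origin about (583.6, -178.4). The carton centre is at jig x ≈ -4, so it is about 44 mm short of home. The predicted handle tip (642,-63,132) agrees with the measured high points. I'll move behind the carton, gripper shut and yaw aligned.

Call:
{"name": "drive_tool", "arguments": {
  "increments": [
    {"rot": [0,0,-0.19],"offset": [0.7,0.95,0],"hand": 1},
    {"rot": [0,0,-0.19],"offset": [0.7,0.95,0],"hand": 1},
    {"rot": [0,0,-0.19],"offset": [0.7,0.95,0],"hand": 1},
    {"rot": [0,0,-0.19],"offset": [0.7,0.95,0],"hand": 1},
    {"rot": [0,0,-0.19],"offset": [0.7,0.95,0],"hand": 1},
    {"rot": [0,0,-0.19],"offset": [0.7,0.95,0],"hand": 1},
    {"rot": [0,0,-0.19],"offset": [0.7,0.95,0],"hand": 1},
    {"rot": [0,0,-0.19],"offset": [0.7,0.95,0],"hand": 1}
  ]
}}

```text
clock: 0.77
ee_pos: [345.5, -369.9, 404.5]
orientation: [-180.0, 0.0, 5.9]
wrist_force: [0.8, -0.4, 0.3]
opening: 0.004
```

Call:
{"name": "drive_tool", "arguments": {
  "increments": [
    {"rot": [0,0,0],"offset": [0.61,0.855,0],"hand": 1},
    {"rot": [0,0,0],"offset": [0.61,0.855,0],"hand": 1},
    {"rot": [0,0,0],"offset": [0.61,0.855,0],"hand": 1},
    {"rot": [0,0,0],"offset": [0.61,0.855,0],"hand": 1},
    {"rot": [0,0,0],"offset": [0.61,0.855,0],"hand": 1},
    {"rot": [0,0,0],"offset": [0.61,0.855,-0.5],"hand": 1},
    {"rot": [0,0,0.015],"offset": [0.61,0.855,-0.8],"hand": 1},
    {"rot": [0,0,0.015],"offset": [0,0,-1],"hand": 1}
  ]
}}

```text
clock: 1.43
ee_pos: [477.9, -185.5, 336.3]
orientation: [-179.9, -0.5, 6.8]
wrist_force: [0.7, 0.8, -0.5]
opening: -0.0
```

Call:
{"name": "drive_tool", "arguments": {
  "increments": [
    {"rot": [0,0,0],"offset": [0,0,-1],"hand": 1},
    {"rot": [0,0,0],"offset": [0,0,-1],"hand": 1},
    {"rot": [0,0,0],"offset": [0,0,-0.7],"hand": 1},
    {"rot": [0,0,0],"offset": [0,0,-0.5],"hand": 1},
    {"rot": [0,0,0],"offset": [0,0,-0.4],"hand": 1},
    {"rot": [0,0,0],"offset": [0,0,-0.2],"hand": 1},
    {"rot": [0,0,0],"offset": [0,0,0],"hand": 1},
    {"rot": [0,0,0],"offset": [0,0,0],"hand": 1}
  ]
}}

```text
clock: 2.1
ee_pos: [473.0, -191.9, 221.8]
orientation: [-180.0, 0.0, 6.2]
wrist_force: [-0.8, -0.0, 0.3]
opening: 0.003
```

Call:
{"name": "drive_tool", "arguments": {
  "increments": [
    {"rot": [0,0,0],"offset": [0,0.05,-0.4],"hand": 1},
    {"rot": [0,0,0],"offset": [0,0,-0.3],"hand": 1},
    {"rot": [0,0,0],"offset": [0.3,0.032,0],"hand": 1},
    {"rot": [0,0,0],"offset": [0.3,0.032,0],"hand": 1},
    {"rot": [0,0,0],"offset": [0.2,0.021,0],"hand": 1},
    {"rot": [0,0,0],"offset": [0.1,0.011,0],"hand": 1},
    {"rot": [0,0,0],"offset": [0,0,0],"hand": 1},
    {"rot": [0,0,0],"offset": [0,0,0],"hand": 1}
  ]
}}

```text
clock: 2.77
ee_pos: [500.1, -187.5, 201.0]
orientation: [180.0, -0.0, 6.2]
wrist_force: [0.1, 0.3, -0.1]
opening: -0.002
```

```bash
cat >> h.py <<'E'
O=np.array([583.6,-178.4]); a=np.radians(6.1); EX=np.array([np.cos(a),np.sin(a)]); EY=np.array([-EX[1],EX[0]])
def jig(p): d=np.asarray(p)[...,:2]-O; return np.stack([d@EX,d@EY,np.asarray(p)[...,2]],-1)
def look(save=None):
    s=status.observe(); print("clock",s["clock"],"tcp jig",np.round(jig(s["ee_pos"]),1),"F",np.round(s["wrist_force"],1))
    c=eyes.capture("top"); w=jig(cloud(c))
    q=w[(abs(w[...,1])<36)&(abs(w[...,2]-62)<5)&(w[...,0]>-95)&(w[...,0]<97)]
    print("carton top x",np.percentile(q[:,0],[1,50,99]),"y",np.percentile(q[:,1],[1,50,99]),len(q))
    for n,b in(("handle/arm high",(40,100,-60,140,88,170)),("fingers",(-160,20,-60,60,66,110))):
        r=w[(w[...,0]>b[0])&(w[...,0]<b[1])&(w[...,1]>b[2])&(w[...,1]<b[3])&(w[...,2]>b[4])&(w[...,2]<b[5])]
        if len(r): print(n,len(r),np.round(r.min(0)),np.round(r.max(0)),"top",np.round(r[r[:,2].argmax()]))
    if save: cv2.imwrite(save,cv2.resize(c["pixels"][140:290,270:470,::-1],None,fx=4,fy=4,interpolation=cv2.INTER_CUBIC))
E
python3 -c "
from h import *
look('pics/d.png')"
```

```text
clock 2.7667 tcp jig [-8.40e+01 -2.00e-01  2.01e+02] F [ 0.1  0.3 -0.1]
carton top x [-37.21981454  31.44375168  55.30353121] y [-34.32427413  14.74781214  35.49132758] 522
handle/arm high 218 [54. 34. 88.] [ 87. 115. 142.] top [ 73. 110. 142.]
fingers 25 [-49.   1.  66.] [20. 38. 69.] top [ 9. 29. 69.]
```

View pics/d.png

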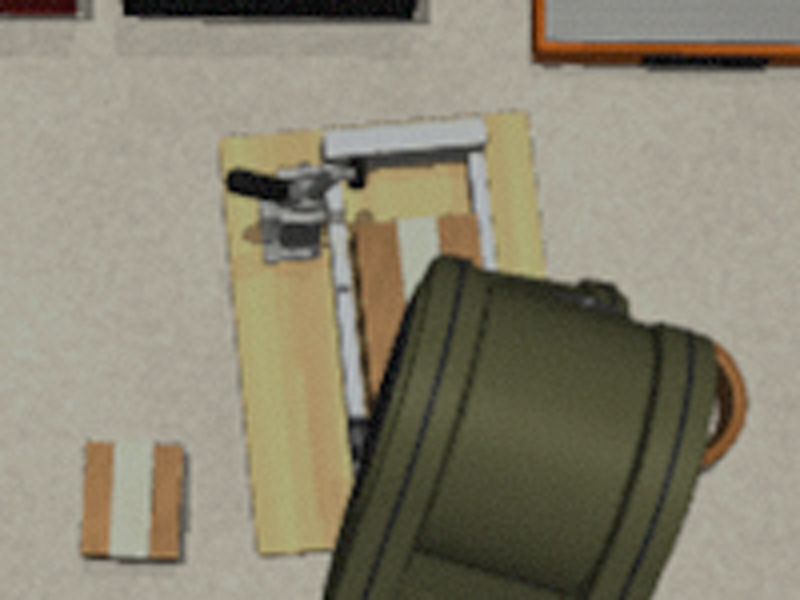

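The picture shows the arm covering the carton's rear. The carton's front edge is visible at about (420,215) and the clamp is still open at (300,190). I'll push slowly along the channel.

Call:
{"name": "drive_tool", "arguments": {
  "increments": [
    {"rot": [0,0,0],"offset": [0.15,0.016,0],"hand": 1},
    {"rot": [0,0,0],"offset": [0.15,0.016,0],"hand": 1},
    {"rot": [0,0,0],"offset": [0.15,0.016,0],"hand": 1},
    {"rot": [0,0,0],"offset": [0.15,0.016,0],"hand": 1},
    {"rot": [0,0,0],"offset": [0.15,0.016,0],"hand": 1},
    {"rot": [0,0,0],"offset": [0.15,0.016,0],"hand": 1},
    {"rot": [0,0,0],"offset": [0.15,0.016,0],"hand": 1},
    {"rot": [0,0,0],"offset": [0.15,0.016,0],"hand": 1}
  ]
}}

```text
clock: 3.48
ee_pos: [536.4, -183.6, 200.7]
orientation: [-180.0, 0.0, 6.2]
wrist_force: [-3.5, -0.1, 0.1]
opening: 0.004
```

```bash
python3 -c "
from h import *
look()"
```

```text
clock 3.4833 tcp jig [-4.750e+01 -2.000e-01  2.007e+02] F [-3.5 -0.1  0.1]
carton top x [ 6.47592522 60.56749817 83.24655963] y [-34.05997113  19.01843114  35.74438625] 355
handle/arm high 219 [53. 34. 88.] [ 88. 115. 144.] top [ 70. 108. 144.]
fingers 2 [-2. 34. 66.] [ 7. 38. 66.] top [-2. 38. 66.]
```

Call:
{"name": "drive_tool", "arguments": {
  "increments": [
    {"rot": [0,0,0],"offset": [0.12,0.013,0],"hand": 1},
    {"rot": [0,0,0],"offset": [0.1,0.01,0],"hand": 1},
    {"rot": [0,0,0],"offset": [0.08,0.009,0],"hand": 1},
    {"rot": [0,0,0],"offset": [0.06,0.006,0],"hand": 1},
    {"rot": [0,0,0],"offset": [0.06,0.006,0],"hand": 1},
    {"rot": [0,0,0],"offset": [0.04,0.004,0],"hand": 1},
    {"rot": [0,0,0],"offset": [0.03,0.003,0],"hand": 1},
    {"rot": [0,0,0],"offset": [0.03,0.003,0],"hand": 1}
  ]
}}

```text
clock: 4.2
ee_pos: [551.7, -182.0, 200.7]
orientation: [180.0, -0.0, 6.2]
wrist_force: [-1.0, -0.4, -1.4]
opening: 0.001
```

```bash
python3 -c "
from h import *
look()"
```

```text
clock 4.2 tcp jig [-3.220e+01 -2.000e-01  2.007e+02] F [-1.  -0.4 -1.4]
carton top x [25.48219762 68.87027111 95.8981005 ] y [-30.13512128  19.62738469  35.66124584] 281
handle/arm high 224 [53. 34. 88.] [ 88. 115. 144.] top [ 70. 110. 144.]
```

Call:
{"name": "drive_tool", "arguments": {
  "increments": [
    {"rot": [0,0,0],"offset": [0.02,0.002,0],"hand": 1},
    {"rot": [0,0,0],"offset": [0.02,0.002,0],"hand": 1},
    {"rot": [0,0,0],"offset": [0.02,0.002,0],"hand": 1},
    {"rot": [0,0,0],"offset": [0.02,0.002,0],"hand": 1},
    {"rot": [0,0,0],"offset": [0,0,0],"hand": 1},
    {"rot": [0,0,0],"offset": [0,0,0],"hand": 1},
    {"rot": [0,0,0],"offset": [0,0,0],"hand": 1},
    {"rot": [0,0,0],"offset": [0,0,0],"hand": 1}
  ]
}}

```text
clock: 4.92
ee_pos: [553.7, -181.8, 200.7]
orientation: [-180.0, 0.0, 6.2]
wrist_force: [-1.8, -0.5, -0.3]
opening: 0.004
```

Call:
{"name": "drive_tool", "arguments": {
  "increments": [
    {"rot": [0,0,0],"offset": [0.02,0.002,0],"hand": 1},
    {"rot": [0,0,0],"offset": [0.02,0.002,0],"hand": 1},
    {"rot": [0,0,0],"offset": [0.02,0.002,0],"hand": 1},
    {"rot": [0,0,0],"offset": [0.02,0.002,0],"hand": 1},
    {"rot": [0,0,0],"offset": [0.02,0.002,0],"hand": 1},
    {"rot": [0,0,0],"offset": [0,0,0],"hand": 1},
    {"rot": [0,0,0],"offset": [0,0,0],"hand": 1},
    {"rot": [0,0,0],"offset": [0,0,0],"hand": 1}
  ]
}}

```text
clock: 5.58
ee_pos: [554.6, -181.9, 200.7]
orientation: [-180.0, 0.4, 6.1]
wrist_force: [-8.5, -0.4, 6.3]
opening: 0.001
```

The force rose while the tool stalled, so the carton is against the stop. I'll retreat, then look.

Call:
{"name": "drive_tool", "arguments": {
  "increments": [
    {"rot": [0,0,0],"offset": [-0.2,-0.021,0],"hand": 1},
    {"rot": [0,0,0],"offset": [-0.6,-0.064,0],"hand": 1},
    {"rot": [0,0,0],"offset": [-0.6,-0.064,0],"hand": 1},
    {"rot": [0,0,0],"offset": [-0.8,-0.085,1],"hand": 1},
    {"rot": [0,0,0],"offset": [-0.8,0,1],"hand": 1},
    {"rot": [0,0,0],"offset": [-0.8,0.5,1],"hand": 1},
    {"rot": [0,0,0],"offset": [-0.8,0.8,1],"hand": 1},
    {"rot": [0,0,0],"offset": [-0.6,0.8,1],"hand": 1}
  ]
}}

```text
clock: 6.25
ee_pos: [402.2, -128.0, 348.9]
orientation: [180.0, -0.1, 6.0]
wrist_force: [0.8, 0.8, 0.8]
opening: -0.002
```

Call:
{"name": "drive_tool", "arguments": {
  "increments": [
    {"rot": [0,0,0],"offset": [0,1,0.2],"hand": 1},
    {"rot": [0,0,0],"offset": [0,1,0],"hand": 1},
    {"rot": [0,0,0],"offset": [0,1,0],"hand": 1},
    {"rot": [0,0,0],"offset": [0,1,0],"hand": 1},
    {"rot": [0,0,0],"offset": [0,1,0],"hand": 1},
    {"rot": [0,0,0],"offset": [0,0.4,0],"hand": 1},
    {"rot": [0,0,0],"offset": [0,0,0],"hand": 1},
    {"rot": [0,0,0],"offset": [0,0,0],"hand": 1}
  ]
}}

```text
clock: 6.92
ee_pos: [403.9, 34.8, 354.1]
orientation: [-180.0, -0.2, 6.3]
wrist_force: [-0.3, -0.6, -0.2]
opening: -0.003
```

```bash
python3 -c "
from h import *
look('pics/e.png')"
```

```text
clock 6.9167 tcp jig [-156.   231.1  354.1] F [-0.3 -0.6 -0.2]
carton top x [-18.31843044  35.14771602  95.3205509 ] y [-35.23152769  -0.45167866  35.13357382] 1244
handle/arm high 223 [54. 34. 88.] [ 86. 115. 145.] top [ 72. 108. 145.]
fingers 38 [-20. -33.  66.] [20. 34. 71.] top [ 8.  3. 71.]
```

View pics/e.png

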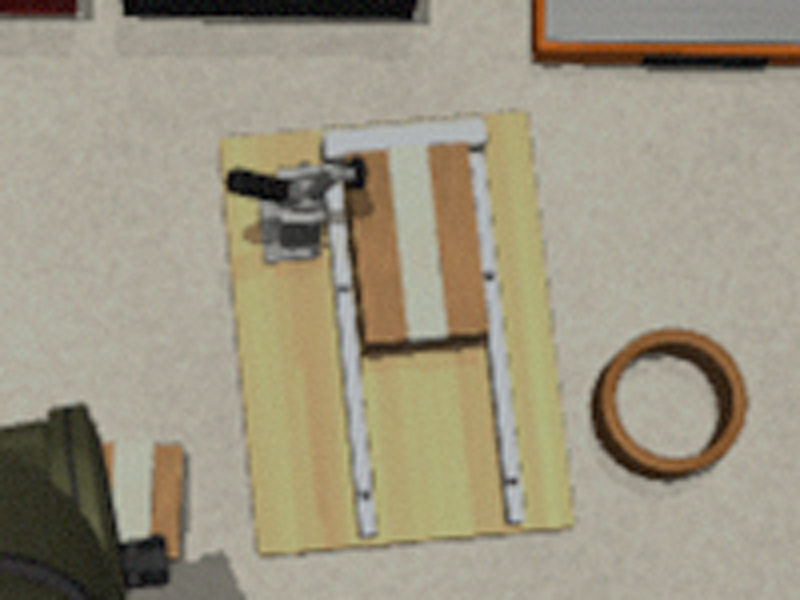

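The carton sits against the stop block (top edge at row ~150, rear edge at ~345, jig x ≈ -19), and the clamp is still open. I'll move to the outside of the handle.

Call:
{"name": "drive_tool", "arguments": {
  "increments": [
    {"rot": [0,0,0],"offset": [0.97,-0.1,0],"hand": 1},
    {"rot": [0,0,0],"offset": [0.97,-0.1,0],"hand": 1},
    {"rot": [0,0,0],"offset": [0.97,-0.2,0],"hand": 1},
    {"rot": [0,0,0],"offset": [0.97,-0.2,0],"hand": 1},
    {"rot": [0,0,0],"offset": [0.97,-0.2,0],"hand": 1},
    {"rot": [0,0,0],"offset": [0.97,-0.2,0],"hand": 1},
    {"rot": [0,0,0],"offset": [0.97,-0.3,-0.1],"hand": 1},
    {"rot": [0,0,0],"offset": [0.97,-0.3,-0.3],"hand": 1}
  ]
}}

```text
clock: 7.63
ee_pos: [637.8, -16.7, 342.9]
orientation: [179.9, -0.2, 6.0]
wrist_force: [-0.1, 0.6, -0.0]
opening: 0.004
```

Call:
{"name": "drive_tool", "arguments": {
  "increments": [
    {"rot": [0,0,0],"offset": [0,0,-0.5],"hand": 1},
    {"rot": [0,0,0],"offset": [0,0,-0.5],"hand": 1},
    {"rot": [0,0,0],"offset": [0,0,-0.4],"hand": 1},
    {"rot": [0,0,0],"offset": [0,0,-0.2],"hand": 1},
    {"rot": [0,0,0],"offset": [0,0,0],"hand": 1},
    {"rot": [0,0,0],"offset": [0,0,0],"hand": 1},
    {"rot": [0,0,0],"offset": [0,0,0],"hand": 1},
    {"rot": [0,0,0],"offset": [0,0,0],"hand": 1}
  ]
}}

```text
clock: 8.3
ee_pos: [636.3, -13.9, 294.8]
orientation: [180.0, -0.1, 6.2]
wrist_force: [-0.3, -0.1, -0.2]
opening: 0.001
```

```bash
python3 -c "
from h import *
look()
c=eyes.capture('scene'); cv2.imwrite('pics/f.png',cv2.resize(c['pixels'][180:330,200:400,::-1],None,fx=4,fy=4,interpolation=cv2.INTER_CUBIC))"
```

```text
clock 8.3 tcp jig [ 69.9 157.9 294.8] F [-0.3 -0.1 -0.2]
carton top x [-18.54285392  36.47942938  95.4521325 ] y [-34.97061664  -0.69706282  35.32255746] 1249
handle/arm high 165 [53. 34. 88.] [ 88.  94. 137.] top [ 77.  37. 137.]
fingers 50 [-20. -34.  66.] [20. 38. 70.] top [-9.  2. 70.]
```

View pics/f.png

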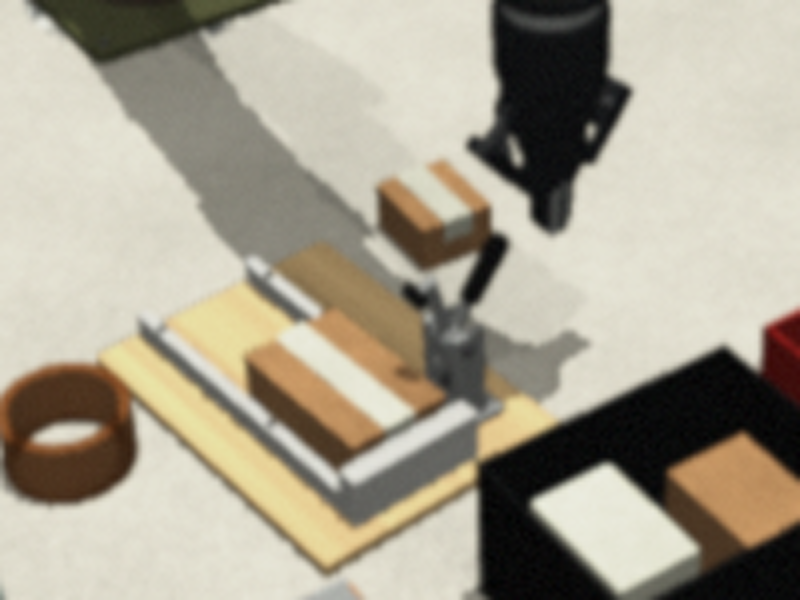

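The scene crop shows that the shut gripper's linkage spreads sideways, with knuckles at about (480,145) and (625,90). Turning it 90° keeps the linkage clear of the handle, so I'll check joint 7.

```bash
python3 -c "
from h import *
print(status.observe()['joint_pos'])"
```

```text
[ -2.66494459  48.00895539  -0.44711704  93.26016862   0.54236422
  38.6486742  -87.18848857]
```

Call:
{"name": "drive_tool", "arguments": {
  "increments": [
    {"rot": [0,0,1],"offset": [0,0,0],"hand": 1},
    {"rot": [0,0,1],"offset": [0,0,0],"hand": 1},
    {"rot": [0,0,1],"offset": [0,0,0],"hand": 1},
    {"rot": [0,0,1],"offset": [0,0,0],"hand": 1},
    {"rot": [0,0,1],"offset": [0,0,0],"hand": 1},
    {"rot": [0,0,1],"offset": [0,0,0],"hand": 1},
    {"rot": [0,0,1],"offset": [0,0,0],"hand": 1},
    {"rot": [0,0,1],"offset": [0,0,0],"hand": 1}
  ]
}}

```text
clock: 9.07
ee_pos: [636.1, -14.0, 294.3]
orientation: [179.9, -0.0, 61.5]
wrist_force: [-0.5, -0.5, 0.1]
opening: 0.001
```

Call:
{"name": "drive_tool", "arguments": {
  "increments": [
    {"rot": [0,0,1],"offset": [0,0,0],"hand": 1},
    {"rot": [0,0,1],"offset": [0,0,0],"hand": 1},
    {"rot": [0,0,1],"offset": [0,0,0],"hand": 1},
    {"rot": [0,0,1],"offset": [0,0,0],"hand": 1},
    {"rot": [0,0,1],"offset": [0,0,0],"hand": 1},
    {"rot": [0,0,0.09],"offset": [0,0,0],"hand": 1},
    {"rot": [0,0,0],"offset": [0,0,0],"hand": 1},
    {"rot": [0,0,0],"offset": [0,0,0],"hand": 1}
  ]
}}

```text
clock: 9.73
ee_pos: [636.0, -14.0, 294.0]
orientation: [180.0, 0.0, 96.0]
wrist_force: [0.3, 0.3, -0.2]
opening: 0.003
```

Call:
{"name": "drive_tool", "arguments": {
  "increments": [
    {"rot": [0,0,0],"offset": [0.05,-0.5,0],"hand": 1},
    {"rot": [0,0,0],"offset": [0.05,-0.5,0],"hand": 1},
    {"rot": [0,0,0],"offset": [0.025,-0.25,0],"hand": 1},
    {"rot": [0,0,0],"offset": [0.025,-0.25,0],"hand": 1},
    {"rot": [0,0,0],"offset": [0.025,-0.25,0],"hand": 1},
    {"rot": [0,0,0],"offset": [0.025,-0.25,0],"hand": 1},
    {"rot": [0,0,0],"offset": [0.025,-0.25,0],"hand": 1},
    {"rot": [0,0,0],"offset": [0,0,0],"hand": 1}
  ]
}}

```text
clock: 10.4
ee_pos: [642.5, -85.5, 293.2]
orientation: [-179.9, 0.2, 95.9]
wrist_force: [-0.4, -1.0, 0.0]
opening: 0.001
```

Call:
{"name": "drive_tool", "arguments": {
  "increments": [
    {"rot": [0,0,0],"offset": [0.025,-0.25,0],"hand": 1},
    {"rot": [0,0,0],"offset": [0.025,-0.25,0],"hand": 1},
    {"rot": [0,0,0],"offset": [0.02,-0.2,0],"hand": 1},
    {"rot": [0,0,0],"offset": [0.01,-0.1,0],"hand": 1},
    {"rot": [0,0,0],"offset": [0,0,0],"hand": 1},
    {"rot": [0,0,0],"offset": [0,0,0],"hand": 1},
    {"rot": [0,0,0],"offset": [0,0,0],"hand": 1},
    {"rot": [0,0,0],"offset": [0,0,0],"hand": 1}
  ]
}}

```text
clock: 11.07
ee_pos: [645.1, -104.8, 293.8]
orientation: [180.0, -0.0, 96.2]
wrist_force: [-0.5, 0.2, 0.1]
opening: 0.001
```

```bash
python3 -c "
from h import *
look()
c=eyes.capture('scene'); cv2.imwrite('pics/g.png',cv2.resize(c['pixels'][180:330,200:400,::-1],None,fx=4,fy=4,interpolation=cv2.INTER_CUBIC))"
```

```text
clock 11.0667 tcp jig [ 69.   66.7 293.8] F [-0.5  0.2  0.1]
carton top x [-18.79954951  15.38114112  59.03806994] y [25.44476691 31.52639732 35.87870799] 107
handle/arm high 9 [49. 71. 89.] [ 66.  82. 167.] top [ 49.  76. 167.]
fingers 3 [-20.  34.  66.] [ 7. 37. 68.] top [ 7. 37. 68.]
```

View pics/g.png

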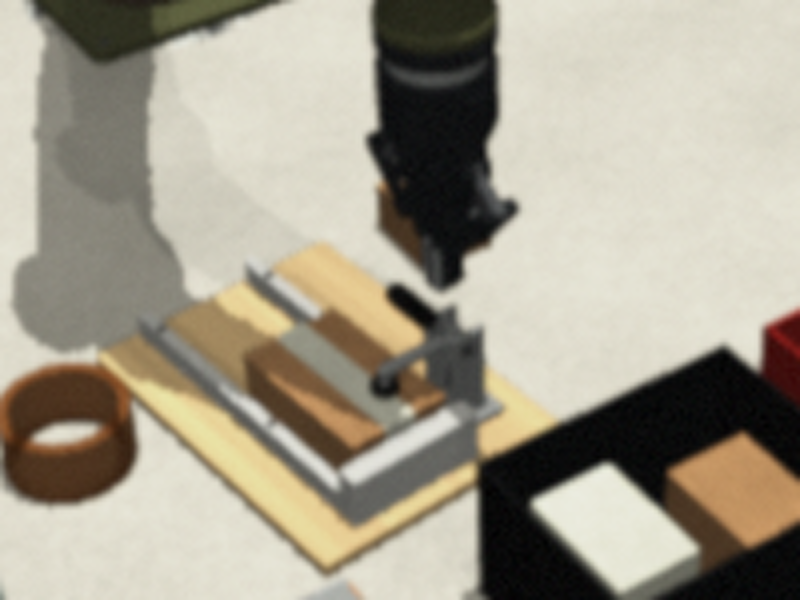

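The clamp has snapped over: the handle now leans inwards at about (410,300) and the pad sits on the carton's top at (383,382). Now I'll retreat outwards and up.

Call:
{"name": "drive_tool", "arguments": {
  "increments": [
    {"rot": [0,0,0],"offset": [-0.05,0.5,0.2],"hand": 1},
    {"rot": [0,0,0],"offset": [-0.08,0.8,0.6],"hand": 1},
    {"rot": [0,0,0],"offset": [-0.08,0.8,0.8],"hand": 1},
    {"rot": [0,0,0],"offset": [-0.08,0.8,0.8],"hand": 1},
    {"rot": [0,0,0],"offset": [-0.5,0.8,0.5],"hand": 1},
    {"rot": [0,0,0],"offset": [-0.8,0.8,0],"hand": 1},
    {"rot": [0,0,0],"offset": [-0.8,0.8,0],"hand": 1},
    {"rot": [0,0,0],"offset": [-0.8,0.8,0],"hand": 1}
  ]
}}

```text
clock: 11.83
ee_pos: [547.7, 80.1, 381.8]
orientation: [179.9, -0.1, 96.3]
wrist_force: [0.0, 0.4, 0.3]
opening: 0.0
```

Call:
{"name": "drive_tool", "arguments": {
  "increments": [
    {"rot": [0,0,0],"offset": [-0.8,0.8,0],"hand": 1},
    {"rot": [0,0,0],"offset": [-0.8,0.4,0],"hand": 1},
    {"rot": [0,0,0],"offset": [-0.5,0,0],"hand": 1},
    {"rot": [0,0,0],"offset": [0,0,0],"hand": 1},
    {"rot": [0,0,0],"offset": [0,0,0],"hand": 1},
    {"rot": [0,0,0],"offset": [0,0,0],"hand": 1},
    {"rot": [0,0,0],"offset": [0,0,0],"hand": 1},
    {"rot": [0,0,0],"offset": [0,0,0],"hand": 1}
  ]
}}

```text
clock: 12.5
ee_pos: [487.3, 113.3, 380.8]
orientation: [180.0, -0.0, 96.1]
wrist_force: [-0.2, -0.7, 0.2]
opening: 0.003
```

```bash
python3 -c "
from h import *
look('pics/i.png')"
```

```text
clock 12.5 tcp jig [-64.8 300.3 380.8] F [-0.2 -0.7  0.2]
carton top x [-18.40218133  32.07670864  95.96917066] y [-35.24134576  -3.06520534  35.25329316] 1150
handle/arm high 162 [54. 19. 88.] [ 87.  80. 145.] top [ 69.  29. 145.]
fingers 39 [-19. -36.  66.] [16. 37. 71.] top [ -7. -27.  71.]
```

View pics/i.png

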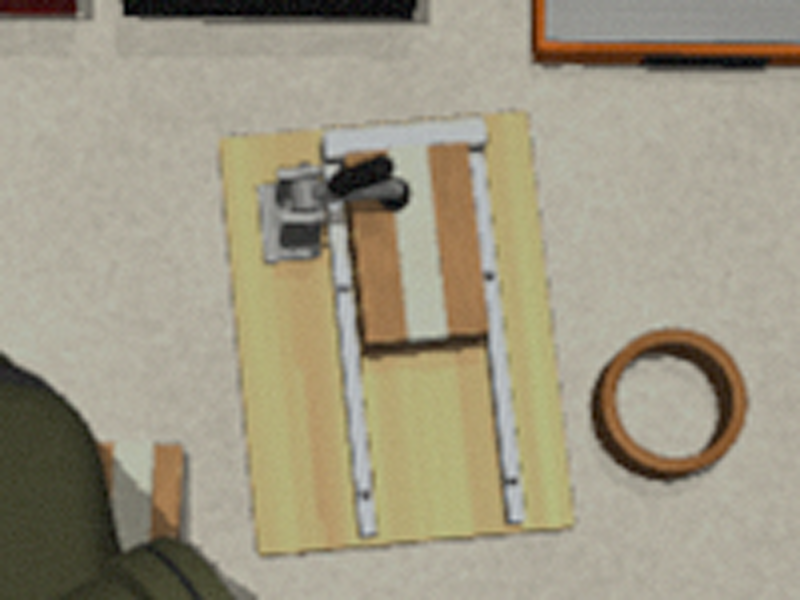

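The clamp is closed with the pad at (397,192) on the carton, the carton is flush with the stop, and the bystanders in view (tape roll, small carton) haven't moved. The arm is clear, so I'm handing in.

```bash
python3 -c "
from station import hand_in
print(hand_in())"
```

```text
the job is handed in; nothing more can be done
None
```

The carton is flush against the end stop, the toggle clamp is closed with its pad on it, and the job is handed in at about 12.5 s of robot time.

I pushed the carton with the shut gripper until the wrist force rose to about 8.5 N and the tool stalled, with the clamp still open. I then backed off, turned the gripper 90° so its linkage cleared the handle, and pushed the handle inwards past centre until it snapped over.

**Last checks:**
- **Carton:** the top view after clamping puts its rear edge at about jig x = -19 mm, which is home to within 1–2 mm, the same as before clamping.
- **Clamp:** the highest point of the handle is at jig (69, 29, 145) mm, which fits the closed position, and the pad is seen on the carton. I could not measure the pad's force directly.
- **Bystanders:** the small carton and tape roll look unmoved. The stapler, can, mug and jar were outside the last crop, so I did not recheck them, but the arm passed nowhere near them at their height.
- **Arm:** it is clear of everything, with wrist force near zero.

No check failed or disagreed.

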